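# Hang a second gingerbread template on an occupied hook

## Robot

A 6-joint arm with a two-finger parallel gripper is mounted at the origin on the work surface; the furniture and walls round the work are solid. World frame = base frame: x ahead of the robot, y to its left, z up, the work surface at z = 0. Lengths are in mm, angles in rad, forces in N, time in s.
With the tool pointing down it reaches from about 350 to 725 mm from the base axis. Payload 6 kg.
Tool frame: the origin (TCP) lies midway between the tips of the shut fingers; the grasp point (between the pads) lies ctrl.pinch_z behind it (ctrl.pinch_z is the distance from the TCP to the grasp point, in mm); z points along the fingers, y is the line along which they close (so a half turn about z gives the same grasp; the last joint's range is limited). The gripper opens to 85 mm and grips with 20 to 120 N. Pads are 22 mm wide; open, the fingers measure 114 mm over their backs; the gripper's body (76 mm by 85 mm) begins 54 mm behind the grasp point. The pads swing forward as they close: fully open they stand 13 mm farther back than shut.
Start: joints at [1.505, 0.04, 0.085, 0, -1.615, -0.334], TCP at [233.513, 552.671, 231.261] pointing down, gripper open.
Joint ranges: [-2.56, 2.56], [-1.29, 2.01], [-1.08, 1.49], [-3.29, 1.98], [-2.81, -0.18], [-2.99, 2.99]. Speed limits (rad/s): [2.57, 2.57, 3.01, 3.14, 3.14, 3.14].

## Interface

Orientations are given as a rotation vector (axis times angle).
In Python, from workcell import ctrl gives the robot as it stands.
- The arm moves only by the shell command python3 -m inch 'ROWS' [FORCE]. ROWS is JSON, a list of rows, each a list of 3 entries, a list of its own where there are three numbers: the closure, from -1 (fully open) to 1 (shut), then the shift along the world's x, y, z in cm, then the turn about the world's z in rad. In form: [[jaw, [x, y, z], spin], ...]. A call has 1 to 12 rows; each row is the pose to reach, as a shift and turn from the pose commanded when the call began; what a row does not reach only later rows make up. A row lasts 1/12 s, in which the tool goes at most 41.7 mm and 7.16 degrees, less where a joint would pass 70% of its speed; a pose out of reach is approached as far as the arm can. A call with a gripper value outside its range is refused whole. The fingers move at their own pace and stop on an object; FORCE is the grip in N (left out, the last holds). Time passes only in rows, so rows that repeat a pose let the fingers close. It gives the time, the measured TCP pose, the force, the opening and the grip force at its end, in the units of the state.
- ctrl.read_state(): the state, without advancing time (a new reading comes with each control period).
- ctrl.snapshot(name): name is "scene" or "top"; returns a dict with "frame" (400x640x3 uint8, blue, green, red), "z_map" (400x640 float32, mm along the optical axis (not along the pixel's ray), 0 where there is no reading), "fx", "fy", "cx", "cy" (pixels), "world_from_camera" (4x4, takes a point from camera to world coordinates). Camera axes: x right, y up, looking along -z (the intrinsics and any distortion apply to the point x, -y, -z); pixel columns grow to the right and rows downward; lengths in mm; the calibration is good to about 2 mm. A picture is of the moment at which its call begins.
- ctrl.sign_off(): hands the job in; it is judged then, once.
The state is a dict: "clock": time; "joints": joint angles; "joint_vel": joint speeds; "joint_efforts": joint torques, N m; "ee_pos": TCP position; "orientation": TCP orientation; "wrist_force": force on the tool from outside, world axes, zero at the start; "moment": the same for the moment, N m; "finger_gap": finger opening in mm; "gripper_force": force on a finger pad.
Only numpy, scipy, OpenCV 4.12 (cv2) and the standard library are available. Lean on these libraries where they do the work, as an engineer would, in place of code of your own. Each camera call takes 0.05 s, during which the arm holds its last target. There are 200 camera calls.

## Task

Take the tall gingerbread-house template out of its slotted rack and hang it by its slot on the hook, in front of the short template that already hangs there. With it, slide the short one back along the bar until both bear against the sprung stop, whose place on the bar differs every time, so feel for it: press there with a steady push of about 8 N for half a second, never over 18 N. Then let go, leaving both templates hanging snug together, straight on the bar, with the short one never off the hook and the cutters and timer undisturbed.

Things in the scene. Friction and masses are not known exactly. Their poses are not given: they have to be found in the camera images.
- tall_template: Loose plywood house-front template, 8 mm thick, 173 mm high, 0.12 kg, upright in the rack. Origin: centre of its bottom edge; z up the plate, x normal to its faces, y across. Body 80 mm wide to z = 90 mm, with a door opening; slot 18 mm wide from z = 90 to 118 mm; above it a tab 44 mm wide to z = 173 mm. May be hung with either face to the front.
- tall_slot (a point): Middle of the upper edge of the tall template's slot (z = 118 mm in its body): this edge rests on the bar. Axes as its body. Grip the tab above it across its two faces, finger tips at least 14 mm above this edge, so that they pass over the short template when hung.
- short_template: Loose plywood side-wall template, 8 mm thick, 66 mm wide, 100 mm high, 0.07 kg; hangs on the hook from the start, behind the tip. Axes as the tall one; origin: centre of its bottom edge. Window opening low down, slot 18 mm wide from z = 62 to 90 mm. Its top is only 10 mm above the bar.
- short_slot (a point): Middle of the upper edge of the short template's slot (z = 90 mm in its body), which rests on the bar.
- stand: Fixed hook stand: wooden foot, dark steel post 175 mm high. Origin: under the post on the table. The hook, a level square bar 10 x 10 mm, runs from the post along the stand's -x axis to x = -150 mm at y = 0, upper face at z = 170 mm. The hanging templates slide on it with under 2 N; a template that is also pressed down on the bar drags more, so carry its weight a few mm off the bar while pushing, then set it down.
- hook_tip (a point): Centre of the top of the upturned lip at the hook's tip (lip 10 mm wide, stand x = -150 to -142 mm, top at z = 178 mm, 8 mm above the bar's upper face). Axes as the stand: the hook points along -x.
- bar_root (a point): Bar's upper face where it meets the post (stand x = 0, z = 170 mm). On the bar behind the short template a black collar is clamped, with a rubber pad in front, both under 9 mm above the bar. The pad's front face is 45 to 85 mm from this point, towards the tip; where is not measured. The pad is sprung, 3 N per mm, and solid after 6 mm.
- rack: Fixed wooden rack 70 x 110 x 44 mm; origin under its centre on the table. A slot 11 mm wide along its y axis, floor at z = 10 mm, open to the top at z = 44 mm, holds the tall template upright with its lower 34 mm; the template must be lifted straight out.
- cutter_round: Round metal biscuit cutter, 52 mm across, 26 mm high, a bystander; origin at the centre of its underside.
- timer: Round kitchen timer, 62 mm across, 58 mm high, a bystander; origin at the centre of its underside.
- cutter_bell: Bell-shaped metal biscuit cutter, 84 x 70 x 25 mm, a bystander; origin at the centre of its underside.
There are look-alikes about, which are no part of the job. Leave any blue look-alike of the tall_template alone.

How it is judged (in metres and radians):
On the way, in this order (a step that is already met when the one before it is completed fails the run):
1. the tall template is threaded on the hook, its slot round the bar behind the lip (x of tall_slot in the frame of stand between -0.141 and -0.02 m and y of tall_slot in the frame of stand between -0.009 and 0.009 m and z of tall_slot in the frame of stand between 0.167 and 0.19 m), for 0.1 s.
2. the tall template presses the short one against the sprung stop with more than 3 N (contact force between tall_template and short_template above 3 N and x of tall_slot in the frame of stand between -0.141 and -0.02 m and y of tall_slot in the frame of stand between -0.009 and 0.009 m), for 0.25 s.
At the end, for the whole second after the job is handed in: Both templates hang by their slots on the bar between lip and post (slot edge within 4 mm of its upper face, 9 mm of its middle), snug (slot edges within 16 mm; face to face is 8), square to the bar within 0.2 rad, upright within 0.15 rad, slower than 0.08 m/s (x of tall_slot in the frame of stand between -0.141 and -0.02 m and y of tall_slot in the frame of stand between -0.009 and 0.009 m and z of tall_slot in the frame of stand between 0.166 and 0.174 m and x of short_slot in the frame of stand between -0.141 and -0.02 m and y of short_slot in the frame of stand between -0.009 and 0.009 m and z of short_slot in the frame of stand between 0.166 and 0.174 m and distance between tall_slot and short_slot below 0.016 m and angle between the x axis of each of tall_template, short_template and the x axis of stand, either way round below 0.2 rad and angle between each of tall_template, short_template's own z axis and vertical below 0.15 rad and linear speed of each of tall_template, short_template below 0.08 m/s); the robot touches nothing.
It fails at once if the templates are pressed together with more than 18 N (contact force between tall_template and short_template above 18 N).
It fails at once if the short template comes off the hook (not (x of short_slot in the frame of stand between -0.143 and 0 m and z of short_slot in the frame of stand between 0.158 and 0.182 m)).
It fails at once if a bystander is moved by more than 15 mm (distance of any of cutter_round, timer, cutter_bell from where it was at the start of the episode above 0.015 m).
It also fails if it takes over 64 s, if anything falls off the work surface, if the arm or the gripper's body presses on something with over 40 N, if the wrist force passes 120 N, or if a joint passes its speed limit or range.

## Working session

There is one attempt and no reset: what is moved stays moved. The work goes in short steps, Python scripts to look and compute and a shell command to move; the robot and the scene stay as the last step left them, time stands still between calls to the robot, and variables do not carry over. Pictures are saved under pics/ and viewed, at most 10 in all, crops included, and the job is handed in when it is done.

```bash
mkdir -p pics
cat > h.py <<'E'
import numpy as np,cv2
from workcell import ctrl
def snap(n):
    s=ctrl.snapshot(n); np.savez(''+n+'.npz',**s); return s
def pts(s):
    z=s['z_map']; v,u=np.mgrid[:z.shape[0],:z.shape[1]]
    X=(u-s['cx'])/s['fx']*z; Y=-(v-s['cy'])/s['fy']*z
    P=np.stack([X,Y,-z,np.ones_like(z)],-1)@np.array(s['world_from_camera']).T
    P=P[...,:3].copy(); P[z==0]=np.nan; return P
E
python3 - <<'E'
from h import *
st=ctrl.read_state(); print(st, ctrl.pinch_z)
for n in('scene','top'):
    s=snap(n); cv2.imwrite(f'pics/{n}0.png',s['frame']); print(n,[ (k,np.round(v,3).tolist()) for k,v in s.items() if k not in('frame','z_map')], (s['z_map']==0).mean())
E
```

```text
{'clock': 0.0, 'joints': array([ 1.50468062e+00,  4.08244202e-02,  8.37942258e-02, -5.13301120e-04,
       -1.61549537e+00, -3.33689577e-01]), 'joint_vel': array([ 8.65356681e-05,  1.59852314e-03, -1.56457368e-03,  5.12753198e-04,
        1.36094583e-03,  8.86105832e-04]), 'joint_efforts': array([ 3.55604534e-04, -3.68204713e+01,  3.47406185e+01,  6.93217635e+00,
       -5.46432901e-03,  9.65315422e-06]), 'ee_pos': array([233.3281913 , 552.40831339, 230.2528567 ]), 'orientation': array([ 3.07729100e+00, -6.23449841e-01, -4.35752493e-04]), 'wrist_force': array([-0.10265119, -0.12517355,  0.18138277]), 'moment': array([0.00288514, 0.01688888, 0.02637382]), 'gripper_force': 0.0, 'finger_gap': 85.32779090227443} 18.700000000000003
scene [('fx', 395.444), ('fy', 395.444), ('cx', 315.163), ('cy', 199.5), ('world_from_camera', [[0.779, 0.284, -0.559, 17.825], [-0.627, 0.357, -0.692, -686.77], [0.003, 0.89, 0.457, 563.627], [0.0, 0.0, 0.0, 1.0]])] 0.01547265625
top [('fx', 486.447), ('fy', 486.447), ('cx', 317.78), ('cy', 200.263), ('world_from_camera', [[0.027, 0.982, -0.185, 315.672], [-1.0, 0.026, -0.007, -41.473], [-0.002, 0.185, 0.983, 1312.351], [0.0, 0.0, 0.0, 1.0]])] 0.0041328125
```

View pics/scene0.png

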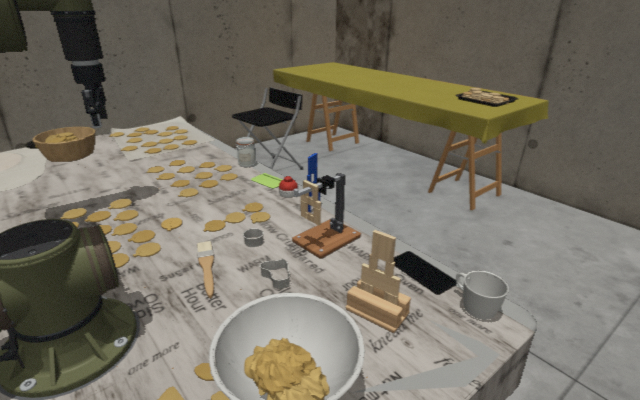

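View pics/top0.png

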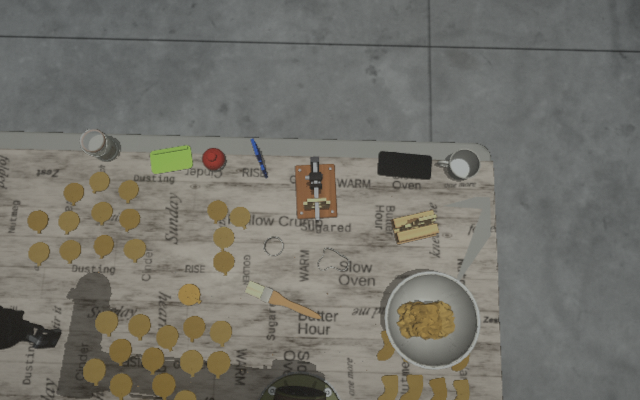

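The scene picture shows the plywood house in its rack at scene (383,270) / top (415,226). The blue look-alike is at scene (312,183) / top (258,157). The stand with the short template is at scene (325,210) / top (316,190). The tall template is the plywood one in the rack. I'll confirm that in a crop and measure it.

Run:
```python
from h import *
S={n:dict(np.load(n+'.npz')) for n in('scene','top')}
f=S['scene']['frame']; a=cv2.resize(f[145:335,285:425],None,fx=3,fy=3,interpolation=cv2.INTER_CUBIC)
g=S['top']['frame']; b=cv2.resize(g[140:260,280:460],None,fx=2,fy=2,interpolation=cv2.INTER_CUBIC)
c=np.zeros((570,780,3),np.uint8); c[:570,:420]=a; c[:240,420:780]=b; cv2.imwrite('pics/crop.png',c)
def line(Q,name):
    m=Q[:,:2].mean(0); w,v=np.linalg.eigh(np.cov(Q[:,:2].T)); d=v[:,1]; d=d*np.sign(d[np.argmax(abs(d))])
    t=(Q[:,:2]-m)@d; r=(Q[:,:2]-m)@v[:,0]
    print(name,len(Q),'mid of extents',np.round(m+d*(t.min()+t.max())/2,1),'mean',m.round(1),'dir',d.round(3),'ang',round(float(np.arctan2(d[1],d[0])),3),'len',np.ptp(t).round(1),'wid',np.ptp(r).round(1),'z',Q[:,2].min().round(1),Q[:,2].max().round(1))
R={'scene':dict(rack=(345,230,412,330),stand=(292,165,362,255)),'top':dict(rack=(388,203,445,250),stand=(290,148,345,225))}
for n in S:
    P=pts(S[n]); 
    for o,(u0,v0,u1,v1) in R[n].items():
        Q=P[v0:v1,u0:u1].reshape(-1,3); c=S[n]['frame'][v0:v1,u0:u1].reshape(-1,3).astype(int); ok=np.isfinite(Q).all(1)&(Q[:,0]>300)&(np.hypot(Q[:,0],Q[:,1])<1000); Q=Q[ok];c=c[ok]
        bl=c[:,0]>c[:,2]+25; wood=(c[:,2]-c[:,0]>40); dark=(c.max(1)<70)
        h=Q[:,2]
        print(n,o,'hist',np.histogram(h,bins=[-20,5,15,30,40,50,60,80,100,120,140,150,160,165,170,175,180,185,190,200])[0])
        if o=='rack':
            for lo,hi in((35,50),(55,98),(105,128),(134,190),(176,190)):
                k=(h>lo)&(h<hi)&wood
                if k.sum()>5: line(Q[k],f'rack {lo}-{hi}')
        else:
            for nm,k in(('short wood',(h>85)&(h<190)&wood&~bl),('dark>155',(h>155)&(h<200)&~wood&~bl),('foot',(h>8)&(h<35)&wood),('post top',(h>168)&(h<182)&dark)):
                if k.sum()>5: line(Q[k],nm)
```

```text
scene rack hist [2275  762  378  325  849  112  333  518  184  186  103  104   57   56
   51   59   81    0    0]
rack 35-50 997 mid of extents [ 484.3 -298.9] mean [ 486.5 -304.3] dir [-0.387  0.922] ang 1.968 len 114.6 wid 66.7 z 35.0 49.9
rack 55-98 613 mid of extents [ 493.2 -294.3] mean [ 493.6 -295.8] dir [-0.252  0.968] ang 1.826 len 79.6 wid 8.3 z 55.2 98.0
rack 105-128 71 mid of extents [ 493.1 -293.6] mean [ 493.3 -294.2] dir [-0.25   0.968] ang 1.824 len 47.4 wid 4.6 z 105.1 127.2
rack 134-190 372 mid of extents [ 493.2 -293. ] mean [ 493.4 -293.7] dir [-0.242  0.97 ] ang 1.815 len 42.6 wid 9.2 z 134.3 184.2
rack 176-190 101 mid of extents [ 493.9 -292.8] mean [ 494.2 -293.9] dir [-0.244  0.97 ] ang 1.817 len 42.6 wid 8.6 z 176.2 184.2
scene stand hist [1596 1192  236   81   81   35   75  239  221  272  133  106  100  135
  122  124    9    0    0]
short wood 211 mid of extents [529.6 -33.7] mean [529.7 -35.4] dir [-0.081  0.997] ang 1.652 len 62.7 wid 8.4 z 85.3 181.3
dark>155 499 mid of extents [563.1 -33.9] mean [561.2 -34. ] dir [0.998 0.058] ang 0.058 len 157.9 wid 50
[... 650 characters left out ...]
xtents [ 496.2 -285.6] mean [ 497.3 -290.8] dir [-0.206  0.978] ang 1.779 len 33.7 wid 3.2 z 181.6 184.6
top stand hist [1927 1146  442    1    5    0    4   42   33   56   37   27   23  126
  162  139   44    1    0]
short wood 13 mid of extents [573.7 -19. ] mean [549.8 -25.7] dir [0.963 0.271] ang 0.274 len 108.5 wid 64.0 z 89.7 181.7
dark>155 505 mid of extents [560.4 -26. ] mean [565.9 -25.5] dir [0.997 0.083] ang 0.084 len 155.7 wid 45.0 z 155.2 185.4
foot 1341 mid of extents [587.4 -25.8] mean [587.1 -25.8] dir [0.999 0.044] ang 0.044 len 150.7 wid 110.6 z 8.0 21.9
post top 141 mid of extents [553.9 -26.8] mean [579.8 -25.7] dir [0.999 0.039] ang 0.039 len 142.8 wid 28.8 z 168.0 181.6
```

View pics/crop.png

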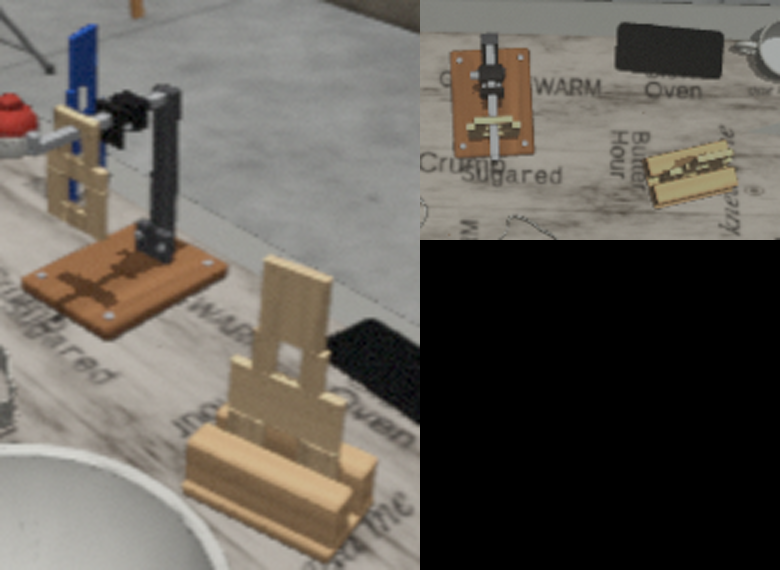

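The crop shows the plain plywood house, with slot, tab and door, upright in the rack. The other one, behind the stand, is blue, so I'll leave it alone. The lip, short template, black collar and post are all visible on the stand. One finer measurement of the bar, then I move.

Run:
```python
from h import *
for n,(u0,v0,u1,v1) in dict(scene=(285,165,362,255),top=(290,148,345,230)).items():
    s=dict(np.load(n+'.npz')); P=pts(s)[v0:v1,u0:u1].reshape(-1,3); c=s['frame'][v0:v1,u0:u1].reshape(-1,3).astype(int)
    k=(P[:,2]>163)&(P[:,2]<195)&(P[:,0]<680)&(P[:,0]>440)&(abs(P[:,1]+28)<50); P=P[k];c=c[k]
    print(n)
    for x in range(470,680,8):
        j=(P[:,0]>=x)&(P[:,0]<x+8)
        if j.sum(): q=P[j]; print(x,j.sum(),'y',q[:,1].min().round(1),np.median(q[:,1]).round(1),q[:,1].max().round(1),'z',np.median(q[:,2]).round(1),q[:,2].max().round(1),'col',np.median(c[j],0),'xr',q[:,0].min().round(1),q[:,0].max().round(1))
    P=pts(s); f=s['frame'].astype(int)
    for nm,(a,b,cc,d) in dict(scene=dict(table=(180,200,330,290),rack=(345,285,412,330)),top=dict(table=(100,170,380,260),rack=(388,203,445,250)))[n].items():
        h=P[b:d,a:cc,2]; print(nm,np.percentile(h[np.isfinite(h)],[5,50,75,90]).round(1))
```

```text
scene
478 13 y -38.9 -35.4 -30.9 z 170.5 176.7 col [99. 99. 98.] xr 484.0 486.0
486 22 y -41.6 -38.4 -30.0 z 172.5 178.2 col [104.  105.5 104.5] xr 486.1 492.3
494 14 y -39.9 -37.6 -30.0 z 168.4 170.8 col [126.  126.  124.5] xr 494.5 501.4
502 14 y -39.6 -37.3 -30.8 z 168.8 170.5 col [115.5 114.  113. ] xr 502.2 509.7
510 10 y -38.7 -35.8 -28.8 z 169.0 170.9 col [145.5 147.  146. ] xr 511.2 516.4
518 14 y -36.8 -35.0 -28.4 z 168.3 170.7 col [133.5 133.  132. ] xr 518.4 526.0
526 105 y -55.9 -34.8 -6.7 z 173.2 181.3 col [ 82. 103. 120.] xr 526.3 534.0
534 16 y -55.3 -52.1 -27.5 z 177.4 181.1 col [ 91.  104.  115.5] xr 534.3 539.2
550 6 y -35.6 -31.7 -27.1 z 168.9 170.1 col [146.5 152.  152.5] xr 552.9 557.8
558 32 y -40.9 -28.7 -15.2 z 170.9 178.3 col [49.5 48.5 45. ] xr 558.3 565.9
566 38 y -43.8 -35.8 -17.8 z 172.7 178.9 col [26.5 26.  26. ] xr 566.0 572.8
574 10 y -38.2 -24.6 -14.5 z 173.1 175.3 col [27.5 25.  27. ] xr 579.2 581.8
582 46 y -42.9 -35.7 -2.1 z 174.4 178.3 col [24. 24. 24.] xr 582.3 589.9
590 28 y -42.0 -38.6 -15.7 z 176.1 177.8 col [39.5 36.  37.5] xr 590.6 597.6
598
[... 1397 characters left out ...]
4 180.6 col [44.5 48.5 51. ] xr 566.1 573.7
574 37 y -37.2 -25.1 -10.7 z 173.5 180.4 col [49. 60. 65.] xr 575.3 581.8
582 52 y -39.6 -20.2 -0.8 z 176.0 180.3 col [51. 54. 56.] xr 582.1 589.9
590 39 y -36.9 -22.4 -0.6 z 175.9 181.3 col [47. 50. 52.] xr 590.3 597.3
598 15 y -36.7 -24.5 -19.6 z 172.0 177.1 col [86. 86. 86.] xr 598.7 605.9
606 13 y -26.8 -24.3 -19.3 z 169.1 173.8 col [153. 154. 151.] xr 606.4 613.7
614 12 y -26.5 -22.8 -19.1 z 170.1 172.5 col [145.5 147.  144. ] xr 614.9 621.7
622 28 y -31.1 -21.4 -11.6 z 171.1 176.8 col [81.5 82.  81. ] xr 622.7 629.9
630 29 y -31.0 -21.3 -11.4 z 171.6 175.3 col [78. 78. 78.] xr 630.4 637.8
table [-4.5  0.5  3.3  8.7]
rack [-4.1  2.4 42.9 47.9]
```

```bash
python3 -m inch '[[-1,[6,-10,3],-0.1],[-1,[12,-20,3],-0.3],[-1,[16,-30,3],-0.5],[-1,[16,-30,3],-0.5],[-1,[19,-38,3],-0.6],[-1,[19,-38,3],-0.6],[-1,[20,-46,3],-0.7],[-1,[20,-46,3],-0.8],[-1,[22,-54,3],-0.925],[-1,[22,-54,3],-0.925],[-1,[24,-62,3],-0.925],[-1,[24,-62,3],-0.925]]' && python3 -m inch '[[-1,[1,-10,0],0],[-1,[2.35,-22.4,0],0],[-1,[2.35,-22.4,0],0],[-1,[2.35,-22.4,0],0],[-1,[2.35,-22.4,0],0],[-1,[2.35,-22.4,0],0],[-1,[2.35,-22.4,0],0],[-1,[2.35,-22.4,0],0],[-1,[2.35,-22.4,0],0]]'; python3 -c "
from h import *
s=ctrl.read_state();print(s['joints'].round(2))
from scipy.spatial.transform import Rotation as R
print(R.from_rotvec(s['orientation']).as_matrix().round(3))"
```

```text
clock: 1.1
ee_pos: [425.3, 93.2, 259.1]
orientation: [-2.477, 1.931, 0.0]
wrist_force: [-0.0, -0.1, 0.5]
finger_gap: 85.5
gripper_force: 0.0
clock: 1.85
ee_pos: [448.8, -128.4, 258.8]
orientation: [2.477, -1.932, -0.001]
wrist_force: [1.1, 0.0, -0.9]
finger_gap: 85.8
gripper_force: 0.0
[ 0.16 -0.31 -0.18 -0.   -1.7   0.09]
[[ 0.243 -0.97  -0.001]
 [-0.97  -0.243  0.   ]
 [-0.     0.001 -1.   ]]
```

```bash
python3 -m inch '[[-1,[4.8,-16.3,0],0],[-1,[4.8,-16.3,0],0],[-1,[4.8,-16.3,0],0],[-1,[4.8,-16.3,0],0],[-1,[4.8,-16.3,0],0],[-1,[4.8,-16.3,0],0],[-1,[4.8,-16.3,0],0],[-1,[4.8,-16.3,0],0],[-1,[4.8,-16.3,0],0]]'
python3 - <<'E'
from h import *
s=snap('top'); P=pts(s); st=ctrl.read_state(); print(st['ee_pos'].round(1))
Q=P.reshape(-1,3); k=(abs(Q[:,0]-497)<70)&(abs(Q[:,1]+291)<80)&(Q[:,2]>200)&(Q[:,2]<290); q=Q[k]; print(k.sum(), q.min(0).round(1) if k.any() else'', q.max(0).round(1) if k.any() else '')
a=snap('scene')['frame'][130:330,290:450]; b=s['frame'][190:260,380:450]
c=np.zeros((600,800,3),np.uint8); c[:600,:480]=cv2.resize(a,(480,600)); c[:320,480:800]=cv2.resize(b,(320,320)); cv2.imwrite('pics/over.png',c)
E
```

```text
clock: 2.6
ee_pos: [497.2, -290.3, 260.1]
orientation: [-2.479, 1.929, -0.002]
wrist_force: [-0.9, -0.1, 0.9]
finger_gap: 85.3
gripper_force: 0.0
[ 497.1 -290.4  260.1]
10 [ 438.9 -296.5  279. ] [ 450.1 -289.1  289.7]
```

View pics/over.png

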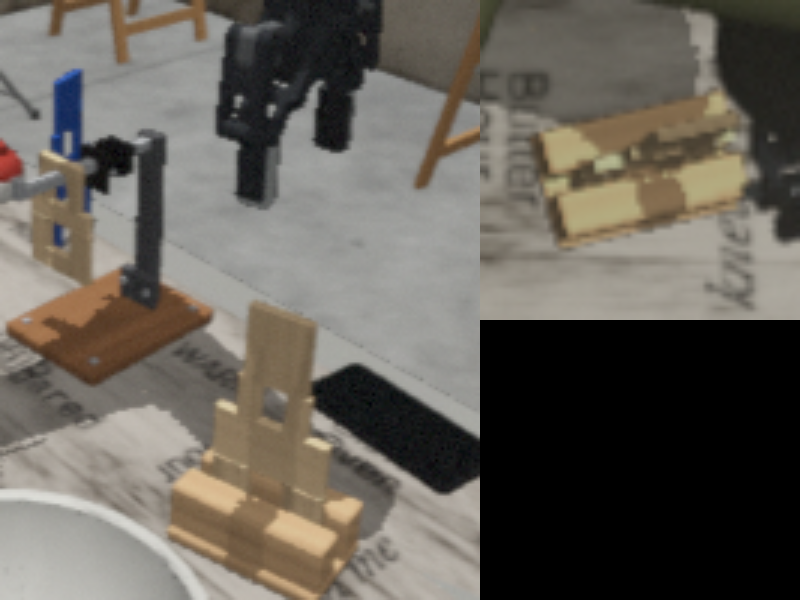

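The gripper hangs over the plywood tab, crop (280,330), with one finger on each side. The rack slot and the template are aligned below it. Descending now.

```bash
python3 -m inch '[[-1,[0,-0.1,-4],0],[-1,[0,-0.1,-7],0],[-1,[0,-0.1,-9],0],[-1,[0,-0.1,-10.5],0],[-1,[0,-0.1,-11.3],0],[-1,[0,-0.1,-11.3],0],[-1,[0,-0.1,-11.3],0],[-1,[0,-0.1,-11.3],0]]' 40 && python3 -m inch '[[0,[0,0,0],0],[0,[0,0,0],0],[0.5,[0,0,0],0],[0.5,[0,0,0],0],[0.7,[0,0,0],0],[0.7,[0,0,0],0],[0.8,[0,0,0],0],[0.8,[0,0,0],0],[1,[0,0,0],0],[1,[0,0,0],0],[1,[0,0,0],0],[1,[0,0,0],0]]'
```

```text
clock: 3.37
ee_pos: [497.6, -293.0, 148.0]
orientation: [-2.477, 1.931, -0.004]
wrist_force: [0.3, -0.7, 0.2]
finger_gap: 85.4
gripper_force: 0.0
clock: 4.37
ee_pos: [496.9, -292.8, 146.1]
orientation: [2.477, -1.932, 0.0]
wrist_force: [0.5, 0.0, -0.3]
finger_gap: 7.6
gripper_force: 39.4
```

```bash
python3 -m inch '[[1,[0,0,1],0],[1,[0,0,2],0],[1,[0,0,3.5],0],[1,[0,0,5],0],[1,[0,0,6.5],0],[1,[0,0,7],0],[1,[0,0,7],0]]' && python3 -m inch '[[1,[-2,2,0],0],[1,[-4,5,0],0],[1,[-6,8,0],-0.05],[1,[-7,11,0],-0.1],[1,[-7,14,0],-0.15],[1,[-7,17,0],-0.18],[1,[-7,20,0],-0.18],[1,[-7,23,0],-0.18],[1,[-7,25.6,0],-0.18],[1,[-7,25.6,0],-0.18],[1,[-7,25.6,0],-0.18],[1,[-7,25.6,0],-0.18]]'
python3 - <<'E'
from h import *
T=snap('top'); S=snap('scene'); st=ctrl.read_state(); print(st['ee_pos'].round(1),st['finger_gap'])
a=S['frame'][110:260,240:380]; b=T['frame'][140:260,250:350]
c=np.zeros((600,800,3),np.uint8); c[:450,:420]=cv2.resize(a,(420,450)); c[:456,420:800]=cv2.resize(b,(380,456)); cv2.imwrite('pics/pre.png',c)
for n,s in(('scene',S),('top',T)):
    Q=pts(s).reshape(-1,3); c=s['frame'].reshape(-1,3).astype(int); wood=c[:,2]-c[:,0]>20
    for lo,hi in((95,170),(185,212),(212,270)):
        k=(abs(Q[:,0]-426)<35)&(abs(Q[:,1]+37)<70)&(Q[:,2]>lo)&(Q[:,2]<hi)&wood
        if k.sum()>4:
            q=Q[k]; A=np.polyfit(q[:,1],q[:,0],1); print(n,lo,k.sum(),q.min(0).round(1),q.max(0).round(1),'mean',q.mean(0).round(1),'slope dx/dy',A[0].round(3))
E
```

```text
clock: 4.95
ee_pos: [497.6, -293.1, 218.6]
orientation: [-2.476, 1.931, -0.006]
wrist_force: [0.1, 0.4, -1.1]
finger_gap: 7.4
gripper_force: 39.2
clock: 5.95
ee_pos: [426.7, -36.9, 215.7]
orientation: [2.294, -2.146, -0.001]
wrist_force: [-0.1, -0.7, -1.5]
finger_gap: 7.7
gripper_force: 39.3
[426.8 -37.5 215.8] 7.297026055058846
scene 95 652 [418.6 -79.9  95. ] [432.5   3.5 170. ] mean [424.  -43.3 136. ] slope dx/dy -0.08
scene 185 157 [420.2 -63.3 185.2] [431.4 -14.8 211.8] mean [424.3 -42.5 198.7] slope dx/dy -0.095
scene 212 130 [408.2 -61.5 212.1] [432.1 -32.3 256.2] mean [425.2 -54.2 234. ] slope dx/dy -0.433
```

View pics/pre.png

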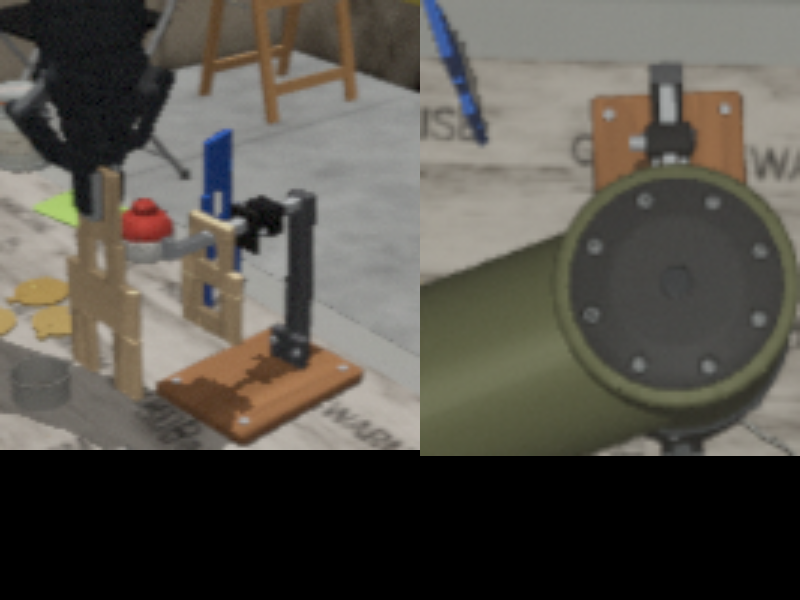

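The template is held upright and square, with its slot at crop (100,258). The lip is at crop (165,248), ahead of it and slightly below. The arm hides the stand from the top camera, so I'll compare the slot and bar in the scene view alone.

Run:
```python
from h import *
s=dict(np.load('scene.npz')); Q=pts(s).reshape(-1,3)
k=(abs(Q[:,0]-426)<35)&(abs(Q[:,1]+37)<60)&(Q[:,2]>70)&(Q[:,2]<198); q=Q[k]
A=np.c_[q[:,1],q[:,2],np.ones(len(q))]; w=np.ones(len(q),bool)
for _ in range(6):
    p=np.linalg.lstsq(A[w],q[w,0],rcond=None)[0]; r=q[:,0]-A@p; w=abs(r)<1.5
print('face x=',p.round(4),'face at y-37:',(p[0]*-37+p[1]*150+p[2]).round(1))
f=q[w]
for z in range(76,200,6):
    y=np.sort(f[(f[:,2]>=z)&(f[:,2]<z+6)][:,1])
    if len(y)>4:
        g=np.diff(y); i=g.argmax(); print(z,len(y),'y',y[0].round(1),y[-1].round(1),'mid',((y[0]+y[-1])/2).round(1),'gap',y[i].round(1),y[i+1].round(1),'mid',((y[i]+y[i+1])/2).round(1))
e=f[abs(f[:,1]+39)<7]; print('slot z sorted gaps',[(np.sort(e[:,2])[i].round(1),np.sort(e[:,2])[i+1].round(1)) for i in np.argsort(-np.diff(np.sort(e[:,2])))[:2]])
# bar
b=Q[(Q[:,0]>486)&(Q[:,0]<625)&(abs(Q[:,1]+30)<16)&(Q[:,2]>155)&(Q[:,2]<173)&~((Q[:,0]>521)&(Q[:,0]<545))&~((Q[:,0]>555)&(Q[:,0]<606))]
side=b[(b[:,2]>161)&(b[:,2]<167.5)]; top=b[b[:,2]>168.8]
for nm,t in(('side',side),('top',top)):
    c=np.polyfit(t[:,0],t[:,1],1); print(nm,len(t),'slope',c[0].round(4),'y@490',np.polyval(c,490).round(1),'y@530',np.polyval(c,530).round(1),'resid',np.std(t[:,1]-np.polyval(c,t[:,0])).round(1),'z',np.median(t[:,2]).round(1))
l=Q[(Q[:,0]>478)&(Q[:,0]<494)&(abs(Q[:,1]+35)<12)&(Q[:,2]>160)&(Q[:,2]<182)]; print('lip',l.min(0).round(1),l.max(0).round(1),'z top pts',np.sort(l[:,2])[-8:].round(1))
sh=Q[(Q[:,0]>515)&(Q[:,0]<545)&(abs(Q[:,1]+32)<40)&(Q[:,2]>95)&(Q[:,2]<155)]; c=np.polyfit(sh[:,1],sh[:,0],1); print('short face slope',c[0].round(3),'y',sh[:,1].min().round(1),sh[:,1].max().round(1),'x@-31',np.polyval(c,-31).round(1))
```

```text
face x= [-6.370000e-02  1.200000e-03  4.204879e+02] face at y-37: 423.0
76 12 y -76.9 1.1 mid -37.9 gap -51.1 -22.1 mid -36.6
82 31 y -78.1 2.0 mid -38.0 gap -53.6 -26.0 mid -39.8
88 31 y -76.6 1.1 mid -37.8 gap -52.3 -25.3 mid -38.8
94 31 y -78.5 0.7 mid -38.9 gap -53.0 -22.3 mid -37.6
100 32 y -78.1 0.4 mid -38.9 gap -52.5 -23.7 mid -38.1
106 34 y -78.3 -0.8 mid -39.5 gap -52.9 -26.4 mid -39.6
112 31 y -78.9 -2.2 mid -40.6 gap -54.1 -24.2 mid -39.1
118 32 y -77.7 3.5 mid -37.1 gap -54.4 -26.8 mid -40.6
124 40 y -79.4 2.9 mid -38.2 gap -43.5 -25.0 mid -34.2
130 45 y -78.1 0.2 mid -38.9 gap -37.1 -33.0 mid -35.0
136 49 y -77.4 0.5 mid -38.4 gap -45.1 -40.8 mid -43.0
142 48 y -76.7 -0.7 mid -38.7 gap -12.5 -6.7 mid -9.6
148 49 y -78.6 -1.2 mid -39.9 gap -31.8 -26.5 mid -29.2
154 50 y -76.6 -1.2 mid -38.9 gap -10.3 -5.3 mid -7.8
160 53 y -76.9 0.9 mid -38.0 gap -44.2 -39.5 mid -41.9
166 47 y -76.7 1.0 mid -37.9 gap -67.3 -62.4 mid -64.9
172 19 y -63.0 -14.8 mid -38.9 gap -45.7 -28.7 mid -37.2
178 24 y -62.6 -15.1 mid -38.8 gap -46.3 -29.6 mid -38.0
184 21 y -62.5 -16.1 mid -39.3 gap -48.0 -29.4 mid -38.7
190 26 y -62.8 -16.4 mid -39.6 gap -46.8 -29.1 mid -37.9
196 5 y -59.1 -19.6 mid -39.3 gap -53.3 -27.6 mid -40.5
slot z sorted gaps [(np.float64(170.3), np.float64(175.0)), (np.float64(151.9), np.float64(154.1))]
side 37 slope 0.063 y@490 -38.4 y@530 -35.9 resid 1.6 z 164.4
top 39 slope 0.0847 y@490 -36.2 y@530 -32.8 resid 3.0 z 169.5
lip [483.6 -40.9 160.6] [493.6 -30.6 178. ] z top pts [175.7 176.4 176.7 177.1 177.8 177.9 177.9 178. ]
short face slope -0.089 y -66.6 0.4 x@-31 529.7
```

The slot centre lies on the bar's line to within about 1 mm. Next: lower 15 mm so the slot edge is at 183, then thread it over the lip along the bar direction (slope 0.07).

```bash
python3 -m inch '[[1,[0,0,-0.8],0],[1,[0,0,-1.5],0],[1,[0,0,-1.5],0],[1,[1,0.07,-1.5],0],[1,[2,0.14,-1.5],0],[1,[3,0.21,-1.5],0],[1,[4,0.28,-1.5],0],[1,[4.6,0.32,-1.5],0],[1,[4.6,0.32,-1.5],0],[1,[4.6,0.32,-1.5],0],[1,[4.6,0.32,-1.5],0]]' && python3 -m inch '[[1,[0.4,0.03,0],0],[1,[0.8,0.06,0],0],[1,[1.2,0.09,0],0],[1,[1.5,0.11,0],0],[1,[1.5,0.11,0],0],[1,[1.5,0.11,0],0]]'
python3 - <<'E'
from h import *
S=snap('scene');cv2.imwrite('pics/thr.png',cv2.resize(S['frame'][130:260,260:380],(720,600)[:2] and (552,598),interpolation=cv2.INTER_CUBIC))
E
```

```text
clock: 6.97
ee_pos: [472.6, -33.8, 201.1]
orientation: [2.293, -2.147, -0.0]
wrist_force: [0.2, -0.5, -0.2]
finger_gap: 7.4
gripper_force: 39.3
clock: 7.47
ee_pos: [488.0, -32.5, 200.9]
orientation: [2.293, -2.147, -0.001]
wrist_force: [-0.5, 0.0, -0.0]
finger_gap: 7.6
gripper_force: 39.3
```

View pics/thr.png

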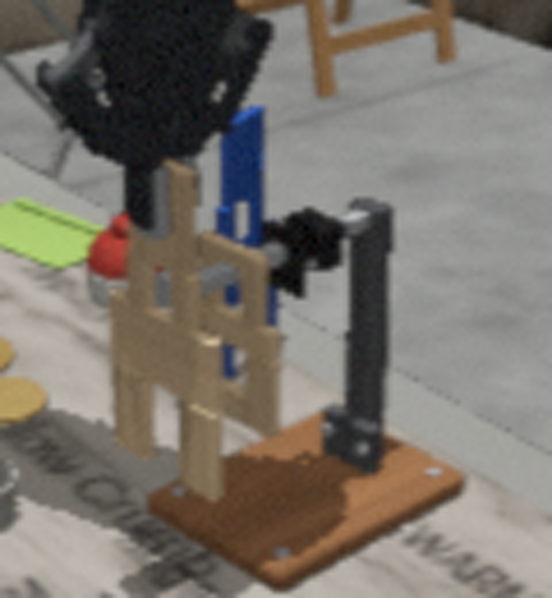

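The lip shows inside the slot at crop (165,288) with no contact force. I continue past the lip, then lower to about 4 mm off the bar.

```bash
python3 -m inch '[[1,[0.4,0.03,0],0],[1,[0.8,0.06,0],0],[1,[1.2,0.09,0],0],[1,[1.7,0.12,0],0],[1,[2.1,0.15,0],0],[1,[2.1,0.15,0],0],[1,[2.1,0.15,-0.3],0],[1,[2.1,0.15,-0.6],0],[1,[2.1,0.15,-0.8],0],[1,[2.1,0.15,-0.8],0],[1,[2.1,0.15,-0.8],0]]'
```

```text
clock: 8.43
ee_pos: [508.7, -31.0, 192.9]
orientation: [2.293, -2.147, -0.0]
wrist_force: [-0.8, -0.0, -0.9]
finger_gap: 7.6
gripper_force: 39.3
```

```bash
python3 -m inch '[[1,[0.25,0.02,0],0],[1,[0.5,0.03,0],0],[1,[0.75,0.05,0],0],[1,[1,0.07,0],0],[1,[1.25,0.09,0],0],[1,[1.5,0.1,0],0],[1,[1.75,0.12,0],0],[1,[2,0.14,0],0],[1,[2.3,0.16,0],0],[1,[2.6,0.18,0],0],[1,[2.6,0.18,0],0],[1,[2.6,0.18,0],0]]'; python3 -c "
from h import *
s=ctrl.read_state();print(s['wrist_force'],s['moment'],s['finger_gap'])"
```

```text
clock: 9.43
ee_pos: [535.0, -29.2, 193.0]
orientation: [2.293, -2.147, -0.0]
wrist_force: [0.1, 0.2, -1.9]
finger_gap: 7.6
gripper_force: 39.3
[ 0.09429425  0.22083875 -1.88586932] [-0.08168261  0.00868978  0.0366907 ] 7.618689042332053
```

```bash
python3 -m inch '[[1,[0.1,0.01,0],0],[1,[0.2,0.01,0],0],[1,[0.3,0.02,0],0],[1,[0.4,0.03,0],0],[1,[0.4,0.03,0],0],[1,[0.4,0.03,0],0]]'; python3 -m inch '[[1,[0.1,0.01,0],0],[1,[0.2,0.01,0],0],[1,[0.2,0.01,0],0]]'; python3 -m inch '[[1,[0.1,0.01,0],0],[1,[0.2,0.01,0],0],[1,[0.2,0.01,0],0]]'
```

```text
clock: 9.93
ee_pos: [539.0, -28.9, 193.1]
orientation: [2.293, -2.147, -0.0]
wrist_force: [-0.1, 0.2, -1.7]
finger_gap: 7.1
gripper_force: 39.3
clock: 10.18
ee_pos: [541.0, -28.8, 193.1]
orientation: [2.293, -2.147, -0.0]
wrist_force: [0.4, -0.4, -0.5]
finger_gap: 7.8
gripper_force: 39.3
clock: 10.43
ee_pos: [543.1, -28.7, 193.1]
orientation: [2.293, -2.147, -0.0]
wrist_force: [-0.1, 0.4, -0.6]
finger_gap: 7.7
gripper_force: 39.3
```

```bash
for i in 1; do python3 -m inch '[[1,[0.1,0.01,0],0],[1,[0.15,0.01,0],0],[1,[0.15,0.01,0],0]]' | grep -E 'ee|wrist'; python3 -m inch '[[1,[0.1,0.01,0],0],[1,[0.15,0.01,0],0],[1,[0.15,0.01,0],0]]'| grep -E 'ee|wrist'; python3 -m inch '[[1,[0.1,0.01,0],0],[1,[0.15,0.01,0],0],[1,[0.15,0.01,0],0]]'| grep -E 'ee|wrist'; done
python3 - <<'E'
from h import *
S=snap('scene');cv2.imwrite('pics/push.png',cv2.resize(S['frame'][130:260,260:380],(552,598),interpolation=cv2.INTER_CUBIC))
E
```

```text
ee_pos: [544.5, -28.6, 193.1]
wrist_force: [-0.3, 0.3, -2.1]
ee_pos: [546.0, -28.5, 193.1]
wrist_force: [0.4, -0.3, -0.4]
ee_pos: [547.5, -28.4, 193.1]
wrist_force: [-0.2, 0.4, -0.2]
```

View pics/push.png

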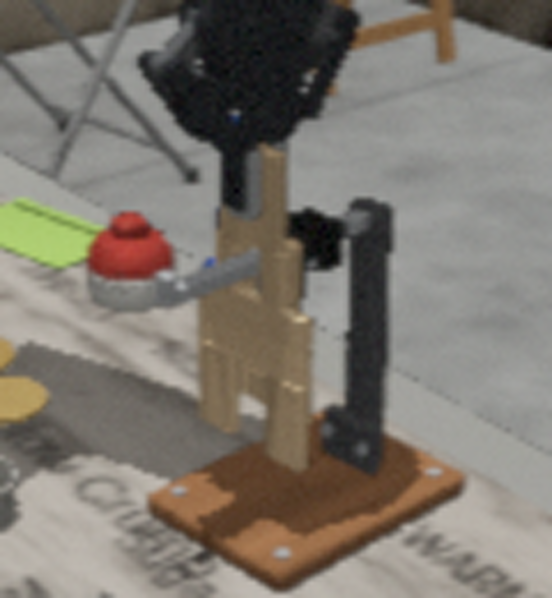

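Both templates hang on the bar, short directly behind tall at crop (290,260). The black collar is close behind at (320,240). I'll keep feeling forward in 1 mm steps.

```bash
F='grep -E ee|wrist'; python3 -m inch '[[1,[0.1,0.007,0],0],[1,[0.1,0.007,0],0]]'| $F; python3 -m inch '[[1,[0.1,0.007,0],0],[1,[0.1,0.007,0],0]]'| $F;python3 -m inch '[[1,[0.1,0.007,0],0],[1,[0.1,0.007,0],0]]'| $F
```

```text
ee_pos: [548.5, -28.3, 193.1]
wrist_force: [-0.5, 0.1, -1.2]
ee_pos: [549.5, -28.2, 193.1]
wrist_force: [0.1, -0.1, -0.6]
ee_pos: [550.5, -28.2, 193.1]
wrist_force: [0.4, -0.5, -0.6]
```

```bash
F='grep -E ee|wrist'; python3 -m inch '[[1,[0.1,0.007,0],0],[1,[0.1,0.007,0],0]]'| $F; python3 -m inch '[[1,[0.1,0.007,0],0],[1,[0.1,0.007,0],0]]'| $F;python3 -m inch '[[1,[0.1,0.007,0],0],[1,[0.1,0.007,0],0]]'| $F
```

```text
ee_pos: [551.5, -28.1, 193.1]
wrist_force: [1.0, 0.6, -1.0]
ee_pos: [552.5, -28.1, 193.1]
wrist_force: [-0.1, -0.4, -0.9]
ee_pos: [553.5, -28.0, 193.1]
wrist_force: [0.2, -0.1, -1.4]
```

```bash
F='grep -E ee|wrist'; python3 -m inch '[[1,[0.1,0.007,0],0],[1,[0.1,0.007,0],0]]'| $F; python3 -m inch '[[1,[0.1,0.007,0],0],[1,[0.1,0.007,0],0]]'| $F;python3 -m inch '[[1,[0.1,0.007,0],0],[1,[0.1,0.007,0],0]]'| $F
python3 - <<'E'
from h import *
s=snap('scene'); Q=pts(s).reshape(-1,3); k=(Q[:,0]>535)&(Q[:,0]<600)&(Q[:,1]>-75)&(Q[:,1]<10)&(Q[:,2]>82)&(Q[:,2]<150); q=Q[k]
print(np.histogram(q[:,0],bins=np.arange(540,600,3)))
k=(Q[:,0]>555)&(Q[:,0]<650)&(Q[:,1]>-50)&(Q[:,1]<10)&(Q[:,2]>155)&(Q[:,2]<185); q=Q[k]; print(np.histogram(q[:,0],bins=np.arange(555,640,4)))
E
```

```text
ee_pos: [554.2, -28.0, 193.1]
wrist_force: [-2.8, -0.5, -0.1]
ee_pos: [554.9, -28.0, 193.1]
wrist_force: [-5.5, -0.1, 1.0]
ee_pos: [555.7, -27.9, 193.0]
wrist_force: [-6.1, 1.1, 1.7]
(array([  0,   0,  32, 209, 207,  48,  59,  12,   8,  18,   0,   0,   0,
         0,   0,   0,   0,   0,   0]), array([540, 543, 546, 549, 552, 555, 558, 561, 564, 567, 570, 573, 576,
       579, 582, 585, 588, 591, 594, 597]))
(array([ 9,  4,  3,  0,  3,  0, 16, 23, 18, 16, 17,  5,  0,  2,  4,  7,  7,
        5, 28, 14, 11]), array([555, 559, 563, 567, 571, 575, 579, 583, 587, 591, 595, 599, 603,
       607, 611, 615, 619, 623, 627, 631, 635, 639]))
```

```bash
F='grep -E ee|wrist|gap'; python3 -m inch '[[1,[0.06,0.004,0],0],[1,[0.06,0.004,0],0],[1,[0.06,0.004,0],0]]'| $F; python3 -m inch '[[1,[0,0,0],0],[1,[0,0,0],0],[1,[0,0,0],0]]'| $F;python3 -m inch '[[1,[0,0,0],0],[1,[0,0,0],0],[1,[0,0,0],0],[1,[0,0,0],0],[1,[0,0,0],0]]'| $F; python3 -c "
from h import *
print(ctrl.read_state()['moment'].round(3))"
```

```text
ee_pos: [556.0, -27.9, 193.1]
wrist_force: [-7.9, 0.4, 0.6]
finger_gap: 7.5
ee_pos: [556.0, -27.9, 193.0]
wrist_force: [-7.8, -0.3, 1.4]
finger_gap: 7.3
ee_pos: [556.0, -27.9, 193.0]
wrist_force: [-7.4, 0.6, 1.4]
finger_gap: 7.9
[0.162 2.693 0.123]
```

```bash
F='grep -E ee|wrist|gap'; python3 -m inch '[[1,[-0.1,-0.007,0],0],[1,[-0.2,-0.014,0],0],[1,[-0.2,-0.014,0],0]]'| $F; python3 -m inch '[[1,[0,0,-0.1],0],[1,[0,0,-0.2],0],[1,[0,0,-0.3],0],[1,[0,0,-0.3],0]]'| $F;python3 -m inch '[[1,[0,0,-0.1],0],[1,[0,0,-0.1],0]]'| $F; python3 -m inch '[[1,[0,0,-0.1],0],[1,[0,0,-0.1],0]]'| $F
python3 - <<'E'
from h import *
s=snap('scene'); Q=pts(s).reshape(-1,3)
q=Q[(Q[:,0]>535)&(Q[:,0]<560)&(Q[:,1]>-75)&(Q[:,1]<15)&(Q[:,2]>60)&(Q[:,2]<138)]; w=np.ones(len(q),bool); A=np.c_[q[:,1],q[:,2],np.ones(len(q))]
for _ in range(8):
    p=np.linalg.lstsq(A[w],q[w,0],rcond=None)[0]; w=abs(q[:,0]-A@p)<2
print('tall plane slope y,z',p.round(3),w.sum(),'y',np.percentile(q[w,1],[1,99]).round(1))
E
```

```text
ee_pos: [554.7, -28.0, 193.0]
wrist_force: [-4.0, -0.5, 0.5]
finger_gap: 7.4
ee_pos: [554.8, -28.0, 190.1]
wrist_force: [-4.8, 0.1, -0.5]
finger_gap: 7.8
ee_pos: [554.9, -28.0, 189.2]
wrist_force: [-4.7, -0.8, 1.7]
finger_gap: 7.8
ee_pos: [554.9, -28.0, 188.2]
wrist_force: [-4.7, -0.0, 0.9]
finger_gap: 7.2
tall plane slope y,z [-6.90000e-02  5.00000e-03  5.48445e+02] 498 y [-69.1  10.5]
```

```bash
F='grep -E ee|wrist'; python3 -m inch '[[1,[0,0,-0.06],0],[1,[0,0,-0.06],0]]'| $F; python3 -m inch '[[1,[0,0,-0.06],0],[1,[0,0,-0.06],0]]'| $F
```

```text
ee_pos: [554.9, -28.0, 188.1]
wrist_force: [-5.9, 0.3, 3.2]
ee_pos: [554.9, -28.0, 188.1]
wrist_force: [-7.3, 0.5, 5.7]
```

```bash
F='grep -E ee|wrist|gap|grip'; python3 -m inch '[[1,[-0.05,0,0.1],0],[1,[-0.05,0,0.1],0],[1,[-0.05,0,0.1],0]]'| $F; python3 -m inch '[[0.85,[0,0,0],0],[0.85,[0,0,0],0],[0.8,[0,0,0],0],[0.75,[0,0,0],0],[0.7,[0,0,0],0],[0.6,[0,0,0],0],[0.5,[0,0,0],0],[0.5,[0,0,0],0],[0.5,[0,0,0],0]]' 20| $F; python3 -c "
from h import *
S=snap('scene');cv2.imwrite('pics/rel.png',cv2.resize(S['frame'][130:260,260:380],(552,598),interpolation=cv2.INTER_CUBIC))"
```

```text
ee_pos: [554.5, -28.0, 188.1]
wrist_force: [-5.3, -0.9, 2.6]
finger_gap: 7.5
gripper_force: 39.7
ee_pos: [554.7, -27.8, 187.9]
wrist_force: [0.1, 0.2, -0.8]
finger_gap: 21.5
gripper_force: 0.0
```

View pics/rel.png

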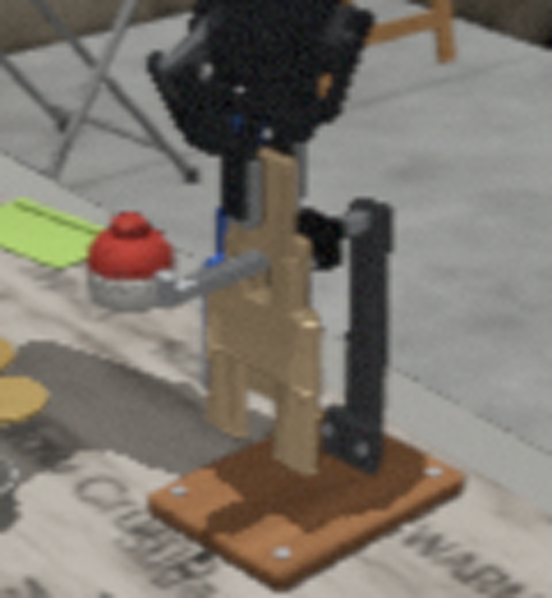

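Both templates hang snug and the fingers are clear, with the tab at crop (278,190) between them. Open further, lift away and check.

```bash
python3 -m inch '[[0.1,[0,0,0],0],[0.1,[0,0,0],0],[0.1,[0,0,0],0],[0.1,[0,0,1],0],[0.1,[0,0,2.5],0],[0.1,[0,0,5],0],[0.1,[0,0,8],0],[0.1,[0,0,10],0],[0.1,[0,0,10],0],[0.1,[0,0,10],0],[0.1,[0,0,10],0]]'
python3 - <<'E'
from h import *
s=snap('scene'); cv2.imwrite('pics/end.png',cv2.resize(s['frame'][130:260,260:380],(552,598),interpolation=cv2.INTER_CUBIC))
Q=pts(s).reshape(-1,3)
q=Q[(Q[:,0]>530)&(Q[:,0]<562)&(Q[:,1]>-75)&(Q[:,1]<15)&(Q[:,2]>60)&(Q[:,2]<138)]; w=np.ones(len(q),bool); A=np.c_[q[:,1],q[:,2],np.ones(len(q))]
for _ in range(8):
    p=np.linalg.lstsq(A[w],q[w,0],rcond=None)[0]; w=abs(q[:,0]-A@p)<2
print('tall plane',p.round(3),'y',np.percentile(q[w,1],[1,99]).round(1)); t=Q[(abs(Q[:,0]-553)<15)&(abs(Q[:,1]+29)<30)&(Q[:,2]>190)&(Q[:,2]<240)]; print('tab top',t.max(0).round(1))
E
```

```text
clock: 16.97
ee_pos: [554.4, -27.7, 287.6]
orientation: [2.293, -2.147, -0.001]
wrist_force: [-0.8, -0.7, -0.5]
finger_gap: 38.4
gripper_force: 0.0
tall plane [-7.70000e-02 -2.00000e-03  5.47964e+02] y [-68.6   9.9]
tab top [559.2  -9.  226.6]
```

View pics/end.png

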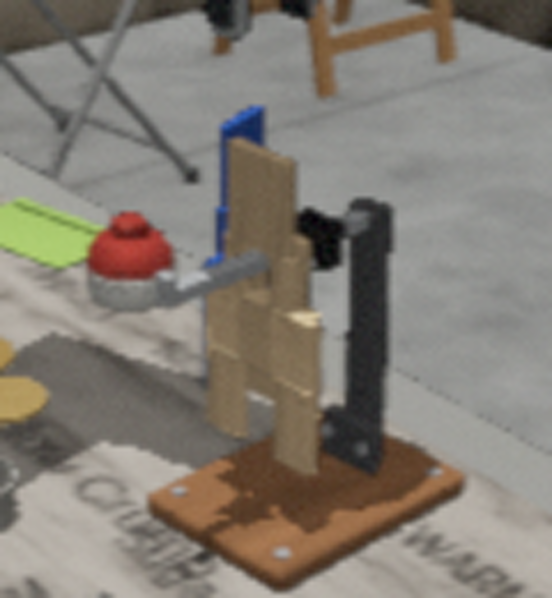

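The tall template hangs upright and square on the bar, tab at crop (262,200), with the short one snug behind it. Its tab top reads z ≈ 226 (expected 225) and the gripper is well clear.

```bash
python3 -c "
from workcell import ctrl
print(ctrl.sign_off())"
```

```text
the job is handed in; nothing more can be done
None
```

The tall template now hangs in front of the short one, snug and square on the bar, after a steady push of about 7.7 N for roughly 0.9 s against the stop; the gripper is clear and the job was handed in at about 17 s, with no verdict returned.

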